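# Brush out the extraction cup and hold the dial at full suction

### The job

Take the long brush from its stand and scrub the inside of the steel extraction cup with it: down to the bottom, up by about two thirds of the cup's depth, down, up and down again (two up-strokes), then let go of the brush, leaving it standing in the cup. Then press the spring-return dial on the grey control box down by its crossbar with the fingers, past the first two detents and fully into the third, and hold it there: the program finishes while the fingers are still holding the dial down. Do not press the dial until the brush is left in the cup, and leave the other things on the bench alone.

Things in the scene. Friction and masses are not known exactly. Their poses are not given: they have to be found in the camera images.
- cup: the extraction cup: an open upright steel cup, outer diameter 68 mm, inner diameter 60 mm, rim 110 mm above the table, on a square steel foot 90 x 90 x 6 mm with a short grey pipe stub near the bottom at the side. Fixed to the bench. Origin: on the table under the cup's axis; z up.
- cup_floor (a point): centre of the cup's flat inner floor, 10 mm above the table and 100 mm below the rim; z up.
- stand: the brush stand: an open grey plastic pot, 60 mm outer and 52 mm inner diameter (76 mm at the foot), 70 mm high, inner floor 8 mm above the table; fixed. The brush stands in it at the start. Origin: on the table under its axis.
- brush_grip (a point): centre of the brush's round wooden handle. The brush is 195 mm long and stands upright on its flat foot: round black rigid head 47 mm in widest diameter over the lowest 72 mm, 10 mm steel stem, then the handle, 22 mm in diameter, from 113 to 195 mm above the foot. This point is 155 mm above the foot, on the axis; z runs from foot to handle. About 90 g.
- brush_foot (a point): centre of the brush's flat foot (its lowest point), on the axis, 155 mm below brush_grip; z runs from foot to handle.
- brush: the same brush; its origin is at its foot.
- console: the extraction control: a grey box 100 x 100 mm, 145 mm high, fixed to the bench on a steel plate 140 x 170 x 8 mm. Its y axis points out of the face that carries the dial. Origin: on the table below the middle of that face.
- dial_pivot (a point): centre of the dial's horizontal turning axis (along the console's x), 12 mm out of the dial face and 105 mm above the table. Axes as the console's: y points horizontally away from the face.
- dial_bar (a point): centre of the crossbar at the end of the dial's arm: a black bar 14 mm in diameter and 44 mm long, parallel to the dial's axis and 95 mm from it. The arm points out of the console face (along its y), 0.55 rad above level at rest; pressing the bar down from above swings it down along an arc to 0.57 rad below level. The finger tips meet it 7 mm above this centre.
- dial (a joint): dial angle in rad: 0 at rest, grows as the bar is pressed down, stop at 1.12; the arm is 0.55 minus this above level. A spring returns it to 0 when let go. Detent bumps have their tops near 0.33, 0.66 and 0.95 (each met 0.17 before); the third position lies from 0.98 to the stop. It takes 2.6 N at the bar at rest, up to 5 N over the third bump, about 4 N to hold in the third position.
- spool: bystander: small reel of wire, 56 mm across, 42 high, white flanges; loose, to be left alone. Origin: centre of its underside.
- mug: bystander: white mug with handle, 74 mm across, 75 high; loose, to be left alone. Origin: centre of its underside.
- jar: bystander: closed amber glass jar, 50 mm across, 60 high; loose, to be left alone. Origin: centre of its underside.
- relay: bystander: flat grey box, 60 x 40 x 30 mm; loose, to be left alone. Origin: centre of its underside.
- tray: bystander: open aluminium tray, 80 x 60 mm, 25 high; loose, to be left alone. Origin: centre of its underside.
- coil: bystander: copper coil on a black bobbin, 42 mm across, 32 high; loose, to be left alone. Origin: centre of its underside.
There are look-alikes about, which are no part of the job. There is more than one size of the brush; the job needs the largest.

How it is judged:
By the outcome, as a careful person would: the job done as asked, in the order asked, and still so for the second after the job is handed in, while the arm keeps its last pose, push and grip.
It also fails if it takes over 51 s, if anything falls off the work surface, if the arm or the gripper's body presses on something with over 40 N, if the wrist force passes 120 N, or if a joint passes its speed limit or range.

### The arm

A 6-joint arm with a two-finger parallel gripper is mounted at the origin on the work surface. World frame = base frame: x ahead of the robot, y to its left, z up, the work surface at z = 0. Lengths are in m, angles in rad, forces in N, time in s.
With the tool pointing down it reaches from about 0.225 to 0.725 m from the base axis. Payload 3.1 kg.
Tool frame: the origin (TCP) lies at the centre of the arm's flange, where the gripper is bolted on; the fingertips stand 173 mm ahead of it and the grasp point (between the pads) lies 155 mm ahead of it; z points along the fingers, y is the direction in which the jaws open and shut (so a half turn about z gives the same grasp; the last joint's range is limited). The gripper opens to 85 mm and grips with 20 to 120 N. Pads are 22 mm wide; open, the fingers measure 114 mm over their backs; the gripper's body (76 mm by 85 mm) begins 54 mm behind the grasp point. The pads swing forward as they close: fully open they stand 13 mm farther back than shut.
Start: joints at [1.112, 0.048, 0.099, 1.622, 0, 1.443], TCP at [0.171, 0.497, 0.405] pointing down, gripper open.
Joint ranges: [-2.91, 2.91], [-0.99, 1.94], [-1.21, 1.42], [-2.12, 2.29], [-1.49, 1.47], [-3.14, 3.14]. Speed limits (rad/s): [2.79, 2.79, 3.14, 3.14, 3.14, 3.14].

### API

Orientations are given as a rotation vector (axis times angle).
In Python, from bench import r, grab_frame, camera_params, silhouettes, landmark_of gives the robot as it stands. The module is installed in compiled form; this text tells all that it offers.
- The arm moves only by the shell command python3 -m pendant 'ROWS' [FORCE]. ROWS is JSON, a list of rows, each an object with "turn": the turn, a rotation vector about the tool's x, y, z in rad, a list of three; "travel": the shift along the tool's x, y, z in m, a list of three; "fingers": the finger opening in m, from 0 to 0.0854. A call has 1 to 5 rows; each row is the pose to reach, as a shift and turn from the pose measured when the call began, along the tool's axes at that moment; what a row does not reach only later rows make up. A row lasts 1/10 s, in which the tool goes at most 50 mm and 8.59 degrees, less where a joint would pass 70% of its speed; a pose out of reach is approached as far as the arm can. A call with a gripper value outside its range is refused whole. The fingers move at their own pace and stop on an object; FORCE is the grip in N (left out, the last holds). Time passes only in rows, so rows that repeat a pose let the fingers close. It gives the time, the measured TCP pose, the force and the opening at its end, in the units of the state.
- r.get_state(): the state, without advancing time (a new reading comes with each control period).
- grab_frame(name): name is "side" or "top" or "wrist"; returns the picture (480x640x3 uint8, red, green, blue); there is no depth.
- camera_params(name): a dict with "fx", "fy", "cx", "cy" (pixels), "k1" (the pictures are not rectified: a ray, as slopes to the right and down, at radius r is drawn at 1 + k1 r^2 times it, then the intrinsics apply), "R" (3x3) and "t" (3): a world point X has camera coordinates R X + t. Camera axes: x right, y down, z forward; pixel columns grow to the right and rows downward; lengths in m; the calibration is good to about 2 mm. A picture is of the moment at which its call begins: read the wrist's pose just before it. camera_params takes no time and is no camera call; for the wrist camera it gives the pose at the moment of the call.
- r.sign_off(): hands the job in, once; it reports no verdict.
Trained networks look in the newest picture that a camera, given by its name, has taken for a name from the list of things; names that differ only in an ending like _2 or _b are one class to them, and where a whole thing is asked for, a point or a joint stands for the part that bears it (a point fixed in the world has none). Each returns a list of dicts, best first, with "p" (0 to 1); they miss things now and then, are a little off and sometimes report something else, mostly with a low value. They report only what shows in the picture. A call takes as long as a camera call. They do not tell look-alikes from the thing itself.
- silhouettes(label, camera): "region" (480x640 bool, what is visible of it).
- landmark_of(label, camera): "position" ([x, y, z] in m, in world coordinates, good to about 4 mm: a listed point, or the origin of a listed thing).
The state is a dict: "clock": time; "q": joint angles; "qvel": joint speeds; "joint_torque": joint torques, N m; "eef_pos": TCP position; "ee_rot": TCP orientation; "wrist_force": force on the tool from outside, world axes, zero at the start; "moment": the same for the moment, N m; "opening": finger opening in m.
Only numpy, scipy, OpenCV 4.12 (cv2) and the standard library are available. Lean on these libraries where they do the work, as an engineer would, in place of code of your own. Each camera call takes 0.05 s, during which the arm holds its last target.

## Working session

There is one attempt and no reset: what is moved stays moved. The work goes in short steps, Python scripts to look and compute and a shell command to move; the robot and the scene stay as the last step left them, time stands still between calls to the robot, and variables do not carry over. Pictures are saved under pics/ and viewed, and the job is handed in when it is done.

```bash
ls; mkdir -p pics; python3 - <<'E'
from bench import r, grab_frame, camera_params, silhouettes, landmark_of
import cv2
print(r.get_state())
for c in ["side","top"]:
    im=grab_frame(c); cv2.imwrite(f"pics/{c}0.png",im[:,:,::-1])
    p=camera_params(c); print(c,p)
    for l in ["cup","stand","brush_grip","brush_foot","console","dial_pivot","dial_bar"]:
        for d in landmark_of(l,c)[:4]: print(l,round(d["p"],2),[round(float(x),3) for x in d["position"]])
print(r.get_state()["clock"])
E
```

```text
pics
{'clock': 0.0, 'q': array([1.11223423e+00, 4.87643598e-02, 9.75729066e-02, 1.62198510e+00,
       3.32371960e-05, 1.44300651e+00]), 'qvel': array([-0.00080549, -0.00109129,  0.00103695,  0.00034681, -0.00074038,
       -0.00048636]), 'joint_torque': array([-4.99359521e-04, -3.38781595e+01,  3.20015216e+01,  2.04309274e-02,
       -3.72327877e-04,  2.78724926e-06]), 'eef_pos': array([0.17041804, 0.49635668, 0.40349708]), 'ee_rot': array([-0.51709174, -3.0980133 ,  0.00356342]), 'wrist_force': array([0.221978  , 0.57310195, 0.05252676]), 'moment': array([ 0.0193162 , -0.00117147, -0.02957998]), 'opening': 0.08564194367064076}
side {'fx': 558.5760008456679, 'fy': 558.5760008456679, 'cx': 314.0604470303732, 'cy': 236.4076031240929, 'k1': -0.15776625184858892, 'R': array([[ 0.75547621, -0.65514094,  0.00678588],
       [-0.49892812, -0.58199062, -0.6421508 ],
       [ 0.4246486 ,  0.48174399, -0.7665483 ]]), 't': array([-0.38791908,  0.36772981,  0.85519175])}
cup 0.55 [0.497, 0.059, -0.001]
cup 0.46 [0.662, -0.012, -0.003]
stand 0.7 [0.495, 0.278, -0.0]
stand 0.54 [0.489, 0.282, 0.1
[... 559 characters left out ...]
628845, 'cy': 243.0399516794999, 'k1': 0.030087440150329284, 'R': array([[ 0.00951201, -0.99994861, -0.00350681],
       [-0.99277141, -0.00902402, -0.11968082],
       [ 0.11964303,  0.00461986, -0.99280623]]), 't': array([0.03266188, 0.55287859, 1.46074779])}
cup 0.78 [0.501, 0.06, 0.001]
stand 0.72 [0.493, 0.281, -0.004]
stand 0.21 [0.487, 0.284, 0.166]
brush_grip 0.57 [0.488, 0.283, 0.166]
brush_grip 0.56 [0.457, 0.373, 0.104]
brush_grip 0.47 [0.582, 0.265, 0.103]
brush_grip 0.42 [0.493, 0.278, -0.003]
brush_foot 0.65 [0.586, 0.264, -0.0]
brush_foot 0.55 [0.461, 0.374, 0.001]
console 0.79 [0.561, -0.265, -0.0]
dial_pivot 0.94 [0.559, -0.255, 0.106]
dial_bar 0.86 [0.534, -0.181, 0.15]
0.8
```

View pics/side0.png

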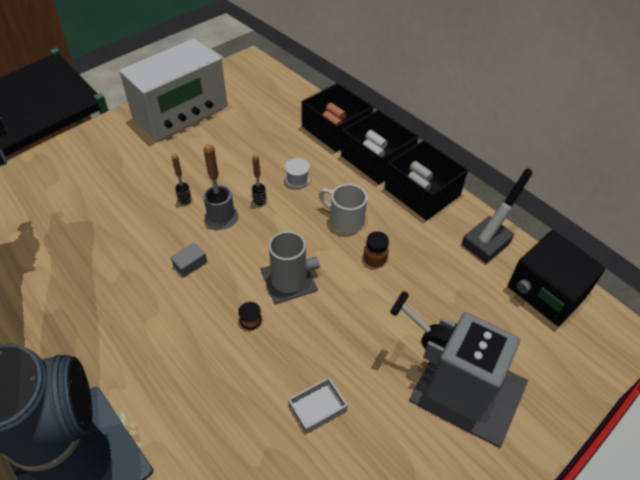

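View pics/top0.png

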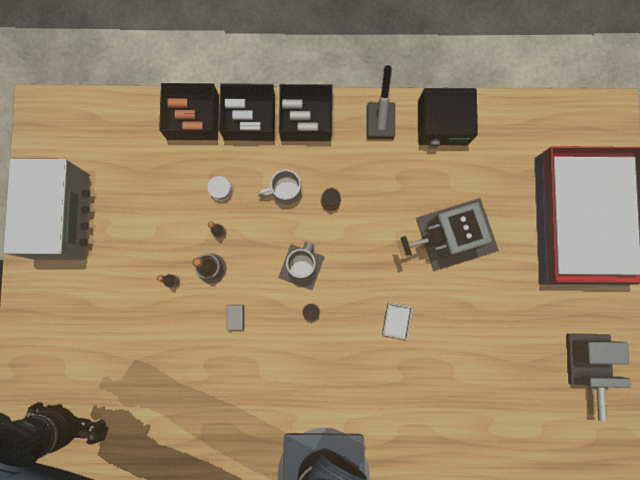

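```bash
cat > h.py <<'E'
from bench import r, grab_frame, camera_params, silhouettes, landmark_of
import numpy as np, cv2
from scipy.spatial.transform import Rotation as Ro
def proj(X,p):
    c=(p["R"]@np.atleast_2d(X).T).T+p["t"]; s=c[:,:2]/c[:,2:]
    s=s*(1+p["k1"]*(s**2).sum(1,keepdims=True)); return s*[p["fx"],p["fy"]]+[p["cx"],p["cy"]]
def ray(uv,p):
    K=np.array([[p["fx"],0,p["cx"]],[0,p["fy"],p["cy"]],[0,0,1.]])
    s=cv2.undistortPoints(np.array([[uv]],float),K,np.array([p["k1"],0,0,0.]),).reshape(2)
    o=-p["R"].T@p["t"]; d=p["R"].T@np.array([s[0],s[1],1.]); return o,d/np.linalg.norm(d)
def onz(uv,p,z):
    o,d=ray(uv,p); return o+d*(z-o[2])/d[2]
def st():
    s=r.get_state(); print("t%.2f"%s["clock"],"pos",s["eef_pos"].round(4),"F",s["wrist_force"].round(1),"op",round(s["opening"],4),"q",s["q"].round(3))
    return s
def totool(dw,s=None):
    s=s or r.get_state(); return Ro.from_rotvec(s["ee_rot"]).inv().apply(dw)
E
python3 - <<'E'
from h import *
a=cv2.imread("pics/side0.png")[130:330,140:400]; b=cv2.imread("pics/top0.png")[160:340,140:360]
cv2.imwrite("pics/c0.png",np.hstack([cv2.resize(a,(480,370)),cv2.resize(b,(320,262)).copy() if 0 else cv2.copyMakeBorder(cv2.resize(b,(320,262)),0,108,0,0,0)]))
s=st(); print(Ro.from_rotvec(s["ee_rot"]).as_matrix().round(3))
pc={c:camera_params(c) for c in("side","top")}
from scipy.optimize import least_squares
for c in pc:
    grab_frame(c)
    for l in ["brush","cup","cup_floor","dial_bar","dial"]:
        for d in silhouettes(l,c)[:3]:
            m=d["region"]; ys,xs=np.nonzero(m); print(c,l,round(d["p"],2),"box",xs.min(),ys.min(),xs.max(),ys.max(),m.sum())
E
```

```text
t0.80 pos [0.1705 0.4965 0.4048] F [0.5 0.6 0.4] op 0.085 q [1.112 0.048 0.099 1.622 0.    1.443]
[[-0.946  0.325  0.   ]
 [ 0.325  0.946  0.   ]
 [ 0.     0.    -1.   ]]
side brush 0.95 box 251 155 265 204 443
side brush 0.86 box 173 154 191 203 444
side cup 0.77 box 261 231 319 303 2929
side cup 0.67 box 319 184 367 233 1712
side cup_floor 0.69 box 260 230 320 305 3036
side dial_bar 0.88 box 390 292 452 347 943
side dial 0.73 box 392 293 450 346 825
top brush 0.62 box 193 258 216 276 318
top brush 0.57 box 209 223 224 237 161
top brush 0.51 box 158 275 178 287 182
top cup 0.69 box 279 242 322 289 1349
top cup 0.21 box 400 230 444 256 510
top cup_floor 0.92 box 278 242 322 290 1403
top cup_floor 0.48 box 192 258 217 277 371
top dial_bar 0.63 box 401 231 443 254 389
top dial 0.9 box 401 231 443 254 447
top dial 0.5 box 207 176 231 201 481
top dial 0.38 box 321 189 340 210 349
```

View pics/c0.png

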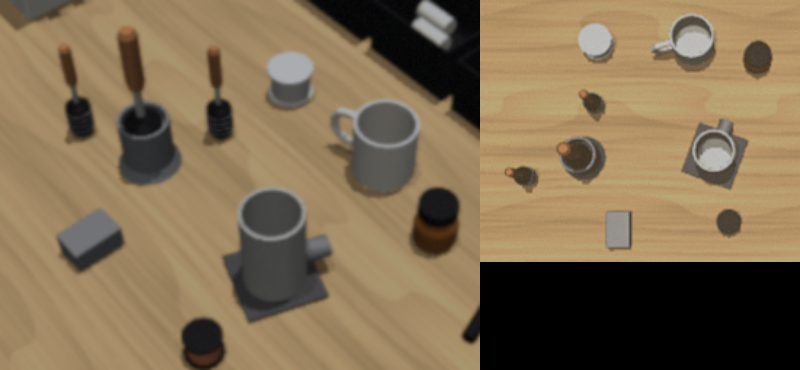

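The candidates are the brushes at side-view pixels (180,180), (212,180) and (258,180). The one at (212,180) stands in the pot and is clearly the tallest, with its grip at z≈0.163 against 0.103 for the others, so that is the one the job means. Next I overlay the geometric model to refine its pose.

```bash
cat > ov.py <<'E'
from h import *
def circ(c,rad,z,n=60):
    t=np.linspace(0,2*np.pi,n); return np.c_[c[0]+rad*np.cos(t),c[1]+rad*np.sin(t),np.full(n,z)]
def crop(im,box,k,curves,p):
    x0,y0,x1,y1=box; o=cv2.resize(im[y0:y1,x0:x1,::-1],None,fx=k,fy=k,interpolation=cv2.INTER_CUBIC).copy()
    for X,col in curves:
        q=((proj(X,p)-[x0,y0]+.5)*k*8).astype(np.int32); cv2.polylines(o,[q.reshape(-1,1,2)],False,col,1,cv2.LINE_AA,3)
    return o
E
python3 - <<'E'
from ov import *
g=(0,255,0);rd=(0,0,255);y=(0,255,255)
out=[]
B=(.4885,.282); S=(.494,.2800); C=(.499,.0595)
piv=np.array([.559,-.256,.106]);bar=np.array([.5335,-.180,.1525])
d=(bar-piv)[:2];d/=np.linalg.norm(d);print("yc",d,np.linalg.norm((bar-piv)[:2])); xc=np.array([d[1],-d[0]])
ax=piv; b2=np.r_[piv[:2]+d*.095*np.cos(.55),.105+.095*np.sin(.55)];print(b2)
cv=[(circ(B,.011,.203),g),(circ(B,.011,.121),g),(circ(S,.030,.070),rd),(circ(S,.026,.070),rd),(circ(C,.034,.11),g),(circ(C,.030,.11),g),(circ(C,.034,.006),y),(np.array([np.r_[b2[:2]-xc*.022,b2[2]],np.r_[b2[:2]+xc*.022,b2[2]]]),g),(np.array([b2,piv]),rd)]
for c,boxes in {"side":[(160,140,330,310),(380,280,550,450)],"top":[(180,230,330,300),(390,190,540,270)]}.items():
    im=grab_frame(c);p=camera_params(c)
    ims=[crop(im,b,2.3 if c=="side" else 2.6,cv,p) for b in boxes]
    out.append(np.hstack(ims) if len({i.shape[0] for i in ims})==1 else np.hstack([cv2.copyMakeBorder(i,0,max(j.shape[0] for j in ims)-i.shape[0],0,0,0) for i in ims]))
W=max(o.shape[1] for o in out); o=np.vstack([cv2.copyMakeBorder(i,0,0,0,W-i.shape[1],0) for i in out]);print(o.shape)
cv2.imwrite("pics/ov1.png",o)
E
```

```text
yc [-0.31809832  0.94805773] 0.08016389461596789
[ 0.53323727 -0.17921697  0.15465529]
(599, 782, 3)
```

View pics/ov1.png

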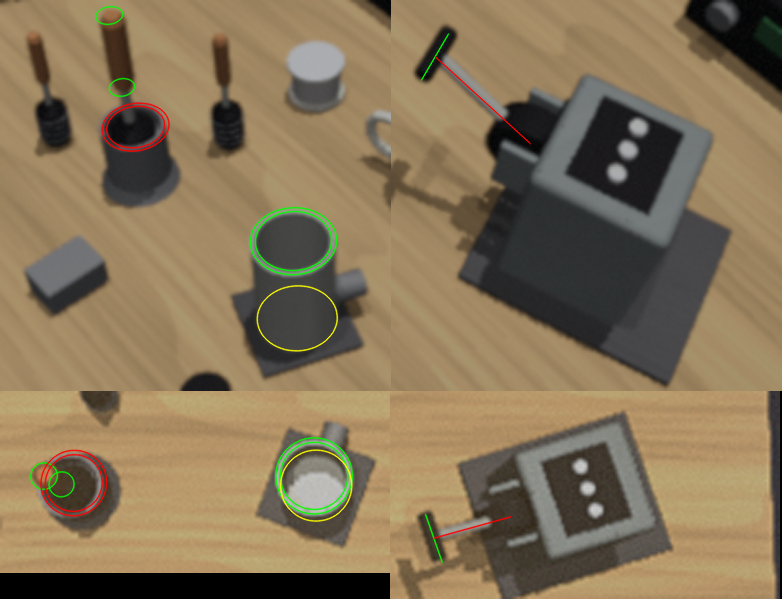

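The overlay agrees to about 1–2 mm, with the brush upright, the cup at (0.499, 0.0595) and the bar at (0.533, -0.179, 0.154). Now I move above the brush.

```bash
python3 -m pendant '[{"travel":[-0.045,-0.012,0],"turn":[0,0,0],"fingers":0.085},{"travel":[-0.09,-0.024,0],"turn":[0,0,0],"fingers":0.085},{"travel":[-0.135,-0.036,0],"turn":[0,0,0],"fingers":0.085},{"travel":[-0.18,-0.048,0],"turn":[0,0,0],"fingers":0.085},{"travel":[-0.225,-0.060,0],"turn":[0,0,0],"fingers":0.085}]' 40; python3 - <<'E'
from h import *
s=st(); print(totool(np.array([.4885,.282,.405])-s["eef_pos"]).round(4)); print(Ro.from_rotvec(s["ee_rot"]).as_matrix().round(3))
E
```

```text
clock: 2.0
eef_pos: [0.3651, 0.3655, 0.4049]
ee_rot: [0.517, 3.098, 0.001]
wrist_force: [-0.0, -0.1, 0.7]
opening: 0.085
t2.00 pos [0.3651 0.3655 0.4049] F [-0.  -0.1  0.7] op 0.085 q [0.656 0.026 0.077 1.621 0.    0.987]
[-1.438e-01 -3.890e-02 -1.000e-04]
[[-0.946  0.324  0.001]
 [ 0.324  0.946  0.001]
 [-0.     0.001 -1.   ]]
```

```bash
python3 -m pendant '[{"travel":[-0.045,-0.012,0],"turn":[0,0,0],"fingers":0.085},{"travel":[-0.09,-0.024,0],"turn":[0,0,0],"fingers":0.085},{"travel":[-0.135,-0.036,0],"turn":[0,0,0],"fingers":0.085},{"travel":[-0.144,-0.039,0],"turn":[0,0,0],"fingers":0.085},{"travel":[-0.144,-0.039,0],"turn":[0,0,0],"fingers":0.085}]' 40; python3 - <<'E'
from h import *
s=st(); im=grab_frame("wrist"); cv2.imwrite("pics/w1.png",im[:,:,::-1])
print(totool(np.array([.4885,.282,.318])-s["eef_pos"]).round(4))
for l in ["brush_grip","stand"]:
  for d in landmark_of(l,"wrist")[:3]: print(l,d["p"],d["position"])
print(st()["eef_pos"])
E
```

```text
clock: 2.5
eef_pos: [0.4898, 0.2807, 0.4044]
ee_rot: [-0.522, -3.097, -0.0]
wrist_force: [-0.2, 0.7, 0.4]
opening: 0.0852
t2.50 pos [0.4898 0.2807 0.4044] F [-0.2  0.7  0.4] op 0.0852 q [4.01e-01 1.52e-01 2.11e-01 1.63e+00 1.00e-03 7.35e-01]
[0.0016 0.0008 0.0864]
brush_grip 0.79 [0.4853, 0.2806, 0.1643]
brush_grip 0.64 [0.4639, 0.3762, 0.1062]
brush_grip 0.59 [0.5853, 0.2668, 0.1076]
t2.65 pos [0.4876 0.2827 0.4051] F [-0.8 -0.4  0.3] op 0.085 q [4.06e-01 1.50e-01 2.09e-01 1.63e+00 1.00e-03 7.35e-01]
[0.48760817 0.28272457 0.40507751]
```

View pics/w1.png

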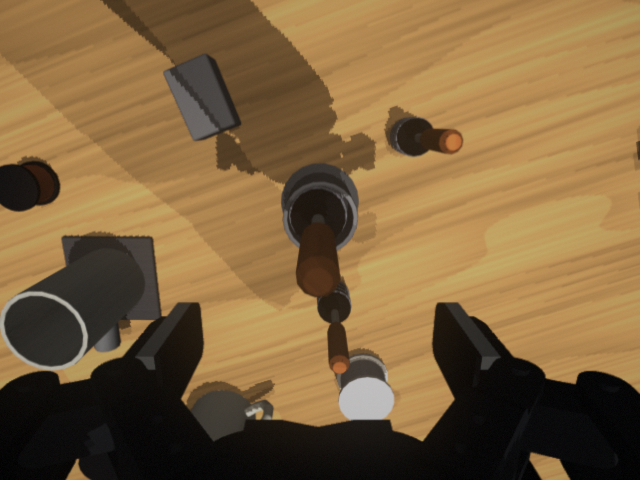

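The wrist picture shows the tall brush's handle at (318,270), between the open fingers. The pose agrees, so I descend and grip.

```bash
python3 -m pendant '[{"travel":[0,-0.001,0.04],"turn":[0,0,0],"fingers":0.085},{"travel":[0,-0.001,0.075],"turn":[0,0,0],"fingers":0.085},{"travel":[0,-0.001,0.085],"turn":[0,0,0],"fingers":0.085},{"travel":[0,-0.001,0.085],"turn":[0,0,0],"fingers":0.06},{"travel":[0,-0.001,0.085],"turn":[0,0,0],"fingers":0.0}]' 40;python3 -m pendant '[{"travel":[0,0,0],"turn":[0,0,0],"fingers":0.0},{"travel":[0,0,0],"turn":[0,0,0],"fingers":0.0},{"travel":[0,0,0],"turn":[0,0,0],"fingers":0.0},{"travel":[0,0,0],"turn":[0,0,0],"fingers":0},{"travel":[0,0,0],"turn":[0,0,0],"fingers":0.0}]' 60
```

```text
clock: 3.15
eef_pos: [0.4871, 0.2827, 0.3218]
ee_rot: [0.512, 3.098, 0.004]
wrist_force: [0.4, 0.0, 0.9]
opening: 0.0586
clock: 3.65
eef_pos: [0.4877, 0.2826, 0.3243]
ee_rot: [0.512, 3.094, 0.006]
wrist_force: [-0.9, -1.0, 6.0]
opening: 0.0207
```

```bash
python3 -m pendant '[{"travel":[0,0,-0.02],"turn":[0,0,0],"fingers":0.0},{"travel":[0,0,-0.045],"turn":[0,0,0],"fingers":0.0},{"travel":[0,0,-0.07],"turn":[0,0,0],"fingers":0.0},{"travel":[0,0,-0.1],"turn":[0,0,0],"fingers":0},{"travel":[0,0,-0.13],"turn":[0,0,0],"fingers":0.0}]' 60; python3 - <<'E'
from h import *
s=st(); print(Ro.from_rotvec(s["ee_rot"]).as_matrix().round(3))
a=grab_frame("side");b=grab_frame("top")
o=np.hstack([cv2.resize(a[90:300,140:400],(480,388)),cv2.resize(b[160:340,140:320],(320,320))[:388] if 0 else cv2.copyMakeBorder(cv2.resize(b[160:340,140:320],(320,320)),0,68,0,0,0)])
cv2.imwrite("pics/l1.png",o[:,:,::-1])
for c in("side","top"):
  for l in("brush_grip","brush_foot"):
    for d in landmark_of(l,c)[:3]: print(c,l,d["p"],d["position"])
st()
E
```

```text
clock: 4.15
eef_pos: [0.4869, 0.2821, 0.4549]
ee_rot: [0.513, 3.095, 0.006]
wrist_force: [0.8, 0.3, -1.7]
opening: 0.0206
t4.15 pos [0.4869 0.2821 0.4549] F [ 0.8  0.3 -1.7] op 0.0206 q [4.060e-01 1.650e-01 3.260e-01 1.727e+00 1.000e-03 7.340e-01]
[[-0.947  0.322  0.005]
 [ 0.322  0.947  0.003]
 [-0.003  0.004 -1.   ]]
side brush_grip 0.97 [0.4874, 0.2825, 0.2927]
side brush_grip 0.79 [0.5842, 0.266, 0.1008]
side brush_grip 0.69 [0.4561, 0.3775, 0.1052]
side brush_foot 0.97 [0.5855, 0.2616, -0.0031]
side brush_foot 0.9 [0.4851, 0.2816, 0.1362]
side brush_foot 0.81 [0.4574, 0.3737, 0.0003]
top brush_grip 0.54 [0.4916, 0.2859, 0.3001]
top brush_grip 0.48 [0.582, 0.2674, 0.1063]
top brush_foot 0.6 [0.4931, 0.279, 0.1416]
top brush_foot 0.47 [0.5849, 0.2635, -0.0024]
t4.45 pos [0.487  0.2822 0.4525] F [ 0.6 -0.7 -1. ] op 0.0205 q [4.060e-01 1.650e-01 3.210e-01 1.724e+00 1.000e-03 7.340e-01]
```

View pics/l1.png

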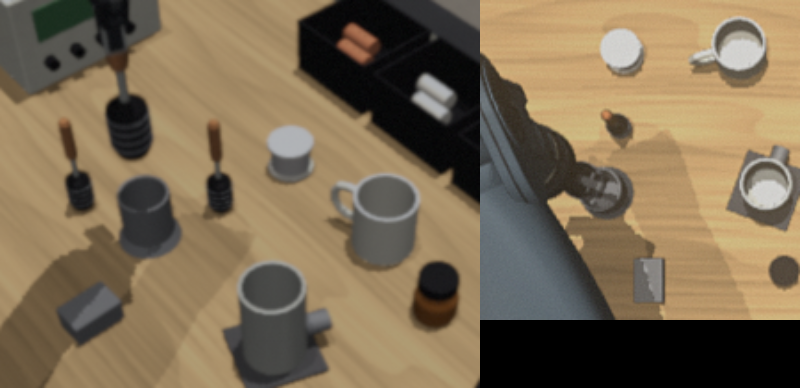

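```bash
python3 -m pendant '[{"travel":[-0.017,-0.041,0],"turn":[0,0,0],"fingers":0.0},{"travel":[-0.033,-0.083,0],"turn":[0,0,0],"fingers":0.0},{"travel":[-0.05,-0.124,0],"turn":[0,0,0],"fingers":0.0},{"travel":[-0.067,-0.166,0],"turn":[0,0,0],"fingers":0},{"travel":[-0.078,-0.195,0],"turn":[0,0,0],"fingers":0.0}]' 60; python3 -m pendant '[{"travel":[-0.005,-0.012,0],"turn":[0,0,0],"fingers":0.0},{"travel":[-0.005,-0.012,0],"turn":[0,0,0],"fingers":0.0}]';  python3 - <<'E'
from ov import *
s=st(); print(Ro.from_rotvec(s["ee_rot"]).as_matrix().round(3))
pos=s["eef_pos"]; R=Ro.from_rotvec(s["ee_rot"]).as_matrix()
f=lambda z: pos+R@[0,0,z]
C=(.499,.0595);g=(0,255,0)
def ring(c,rad): 
    t=np.linspace(0,2*np.pi,60); return c+rad*(np.cos(t)[:,None]*R[:,0]+np.sin(t)[:,None]*R[:,1])
cv=[(circ(C,.030,.11),(0,0,255)),(circ(C,.034,.11),(0,0,255)),(ring(f(.316),.0235),g),(ring(f(.244),.0235),(255,255,0)),(ring(f(.203),.011),g)]
ims=[]
for c,b in(("side",(230,120,350,320)),("top",(240,180,380,320))):
    im=grab_frame(c);ims.append(crop(im,b,3,cv,camera_params(c)))
    for l in("brush_grip","brush_foot","cup"):
      for d in landmark_of(l,c)[:3]:
        q=np.array(d["position"]); 
        if abs(q[1]-.06)<.04: print(c,l,round(d["p"],2),q)
cv2.imwrite("pics/m1.png",np.hstack([ims[0][:600],cv2.copyMakeBorder(ims[1],0,600-ims[1].shape[0],0,0,0)]))
st()
E
```

```text
clock: 4.95
eef_pos: [0.4975, 0.07, 0.4498]
ee_rot: [-0.516, -3.098, -0.001]
wrist_force: [1.0, 1.6, -1.1]
opening: 0.0206
clock: 5.15
eef_pos: [0.4982, 0.055, 0.4473]
ee_rot: [-0.521, -3.093, 0.0]
wrist_force: [0.2, 0.7, -1.9]
opening: 0.0207
t5.15 pos [0.4982 0.055  0.4473] F [ 0.2  0.7 -1.9] op 0.0207 q [-2.400e-02  5.000e-03  1.400e-01  1.711e+00  1.000e-03  3.100e-01]
[[-0.945  0.328 -0.005]
 [ 0.328  0.945  0.001]
 [ 0.005 -0.001 -1.   ]]
side brush_grip 0.62 [0.4967 0.0549 0.2847]
side brush_foot 0.92 [0.4997 0.0569 0.1327]
side cup 0.73 [ 0.4996  0.0577 -0.0006]
t5.55 pos [0.4984 0.0579 0.4498] F [ 0.1  0.3 -1. ] op 0.0209 q [-1.800e-02  4.000e-03  1.450e-01  1.712e+00  1.000e-03  3.100e-01]
```

View pics/m1.png

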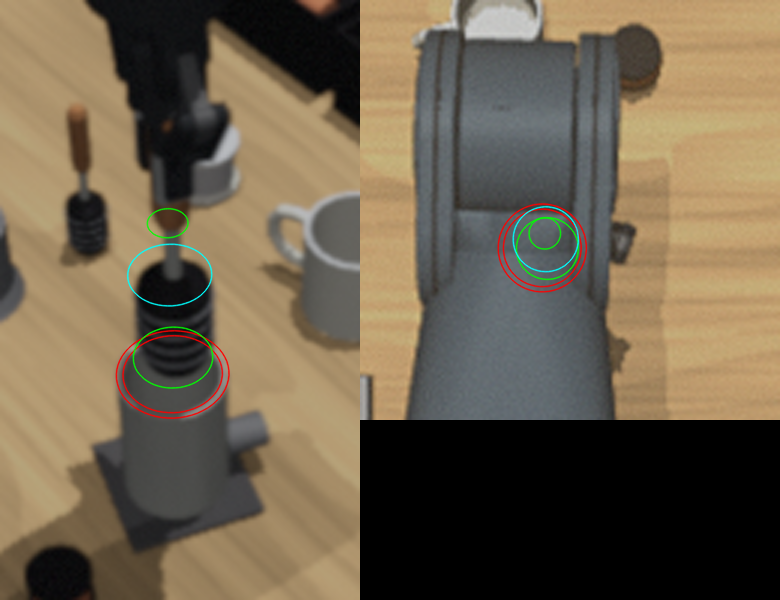

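```bash
cat > look.py <<'E'
from ov import *
import sys
def look(name,off=.316,box=(230,90,360,290)):
    im=grab_frame("side"); s=st()
    pos=s["eef_pos"]; R=Ro.from_rotvec(s["ee_rot"]).as_matrix(); print(R[:,2].round(4))
    f=lambda z: pos+R@[0,0,z]
    C=(.499,.0595);g=(0,255,0)
    def ring(c,rad):
        t=np.linspace(0,2*np.pi,60); return c+rad*(np.cos(t)[:,None]*R[:,0]+np.sin(t)[:,None]*R[:,1])
    cv=[(circ(C,.030,.11),(0,0,255)),(circ(C,.034,.11),(0,0,255)),(ring(f(off),.0235),g),(ring(f(off-.072),.0235),(255,255,0)),(ring(f(off-.113),.011),g)]
    p=camera_params("side"); o=np.hstack([crop(im,box,3,[],p),crop(im,box,3,cv,p)])
    cv2.imwrite(name,o)
    for l in("brush_grip","brush_foot","cup_floor"):
      for d in landmark_of(l,"side")[:3]:
        q=np.array(d["position"])
        if abs(q[1]-.06)<.04: print(l,round(d["p"],2),q)
    print("foot pred",f(off).round(4)); st()
E
python3 -c "from look import *; look('pics/m2.png')"
```

```text
t5.60 pos [0.4984 0.0578 0.4498] F [ 0.2 -0.3 -0.6] op 0.0203 q [-1.900e-02  4.000e-03  1.450e-01  1.712e+00  1.000e-03  3.100e-01]
[-6.0e-04  1.2e-03 -1.0e+00]
brush_grip 0.67 [0.499  0.0556 0.285 ]
brush_foot 0.79 [0.4983 0.0585 0.1346]
cup_floor 0.87 [0.4976 0.0576 0.0089]
foot pred [0.4982 0.0581 0.1338]
t5.75 pos [0.4984 0.0574 0.4499] F [-0.8 -0.   0. ] op 0.0204 q [-1.900e-02  4.000e-03  1.450e-01  1.712e+00  1.000e-03  3.100e-01]
```

View pics/m2.png

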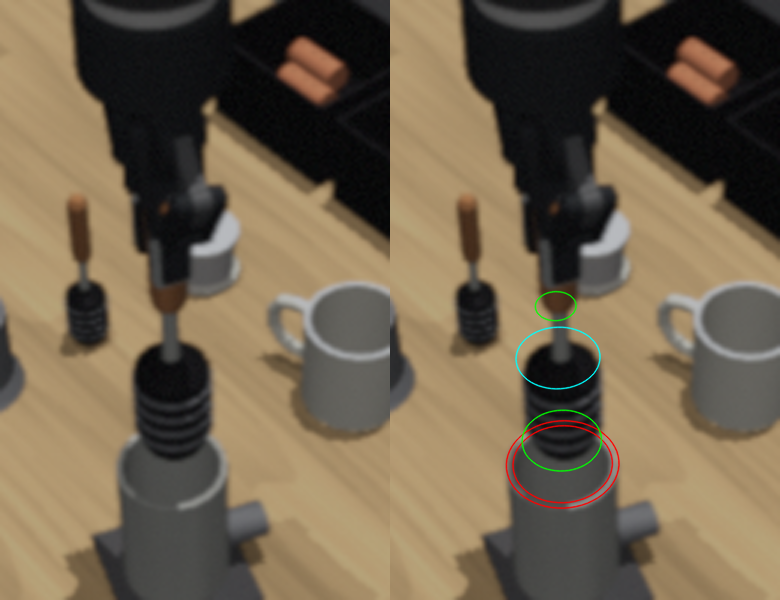

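Foot and cup axis agree within about 1 mm, so I insert the brush.

```bash
python3 -m pendant '[{"travel":[0,0.001,0.015],"turn":[0,0,0],"fingers":0.0},{"travel":[0,0.001,0.03],"turn":[0,0,0],"fingers":0.0},{"travel":[0,0.001,0.045],"turn":[0,0,0],"fingers":0.0},{"travel":[0,0.001,0.06],"turn":[0,0,0],"fingers":0},{"travel":[0,0.001,0.065],"turn":[0,0,0],"fingers":0.0}]' 60;python3 -c "from look import *; look('pics/m3.png',box=(230,130,360,330))"
```

```text
clock: 6.25
eef_pos: [0.4982, 0.0585, 0.3831]
ee_rot: [-0.514, -3.096, -0.001]
wrist_force: [0.1, -0.1, -1.7]
opening: 0.0205
t6.30 pos [0.4982 0.0585 0.383 ] F [-0.1 -0.3 -0.9] op 0.0206 q [-1.700e-02 -1.400e-02 -7.000e-03  1.582e+00  1.000e-03  3.120e-01]
[-0.0038  0.0011 -1.    ]
brush_grip 0.64 [0.4992 0.0552 0.2188]
brush_foot 0.97 [0.4992 0.0607 0.0677]
cup_floor 0.66 [0.4967 0.0591 0.0063]
foot pred [0.497  0.0589 0.067 ]
t6.45 pos [0.4988 0.0584 0.3856] F [ 0.3  0.7 -0.4] op 0.0203 q [-1.700e-02 -1.500e-02 -3.000e-03  1.583e+00  1.000e-03  3.120e-01]
```

View pics/m3.png

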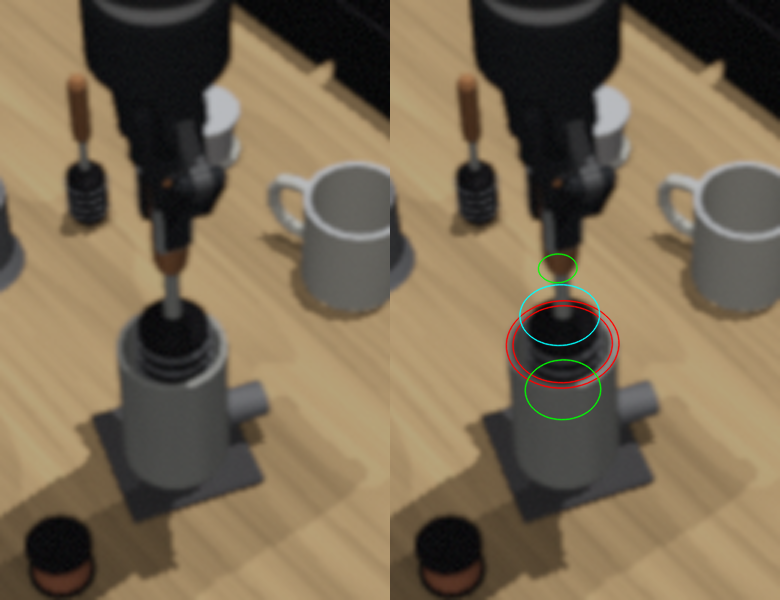

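```bash
python3 -m pendant '[{"travel":[0,0,0.02],"turn":[0,0,0],"fingers":0.0},{"travel":[0,0,0.04],"turn":[0,0,0],"fingers":0.0},{"travel":[0,0,0.05],"turn":[0,0,0],"fingers":0.0},{"travel":[0,0,0.056],"turn":[0,0,0],"fingers":0},{"travel":[0,0,0.056],"turn":[0,0,0],"fingers":0.0}]' 60;python3 -m pendant '[{"travel":[0,0,0.003],"turn":[0,0,0],"fingers":0.0},{"travel":[0,0,0.003],"turn":[0,0,0],"fingers":0.0}]'
```

```text
clock: 6.95
eef_pos: [0.4987, 0.0585, 0.3294]
ee_rot: [-0.515, -3.099, -0.002]
wrist_force: [0.1, -0.5, -0.1]
opening: 0.0207
clock: 7.15
eef_pos: [0.499, 0.0585, 0.327]
ee_rot: [0.515, 3.099, 0.002]
wrist_force: [-0.8, 0.5, -0.7]
opening: 0.0201
```

```bash
python3 -m pendant '[{"travel":[0,0,0.002],"turn":[0,0,0],"fingers":0.0},{"travel":[0,0,0.003],"turn":[0,0,0],"fingers":0.0},{"travel":[0,0,0.003],"turn":[0,0,0],"fingers":0.0}]'
```

```text
clock: 7.45
eef_pos: [0.4993, 0.0584, 0.3263]
ee_rot: [0.514, 3.095, 0.002]
wrist_force: [-1.5, -0.6, 5.4]
opening: 0.0204
```

The foot is on the floor: 5.4 N at TCP z 0.326, as predicted. Now the strokes.

```bash
python3 -m pendant '[{"travel":[0,0,-0.025],"turn":[0,0,0],"fingers":0.0},{"travel":[0,0,-0.05],"turn":[0,0,0],"fingers":0.0},{"travel":[0,0,-0.067],"turn":[0,0,0],"fingers":0.0},{"travel":[0,0,-0.068],"turn":[0,0,0],"fingers":0},{"travel":[0,0,-0.068],"turn":[0,0,0],"fingers":0.0}]' 60
```

```text
clock: 7.95
eef_pos: [0.4992, 0.0584, 0.3945]
ee_rot: [0.514, 3.094, 0.002]
wrist_force: [-0.8, -0.3, -1.1]
opening: 0.0209
```

```bash
python3 -m pendant '[{"travel":[0,0,0.025],"turn":[0,0,0],"fingers":0.0},{"travel":[0,0,0.05],"turn":[0,0,0],"fingers":0.0},{"travel":[0,0,0.065],"turn":[0,0,0],"fingers":0.0},{"travel":[0,0,0.069],"turn":[0,0,0],"fingers":0},{"travel":[0,0,0.07],"turn":[0,0,0],"fingers":0.0}]' 60
```

```text
clock: 8.45
eef_pos: [0.4985, 0.0581, 0.3256]
ee_rot: [0.514, 3.096, -0.001]
wrist_force: [-5.5, -1.0, 11.8]
opening: 0.0209
```

```bash
python3 -m pendant '[{"travel":[0,0,0],"turn":[0,0,0],"fingers":0.0}]' 60
```

```text
clock: 8.55
eef_pos: [0.4982, 0.058, 0.3256]
ee_rot: [0.515, 3.096, -0.001]
wrist_force: [1.0, 0.4, -0.7]
opening: 0.0206
```

```bash
python3 -m pendant '[{"travel":[-0.001,0,-0.025],"turn":[0,0,0],"fingers":0.0},{"travel":[-0.001,0,-0.05],"turn":[0,0,0],"fingers":0.0},{"travel":[-0.001,0,-0.067],"turn":[0,0,0],"fingers":0.0},{"travel":[-0.001,0,-0.068],"turn":[0,0,0],"fingers":0},{"travel":[-0.001,0,-0.068],"turn":[0,0,0],"fingers":0.0}]' 60
```

```text
clock: 9.05
eef_pos: [0.499, 0.0578, 0.3928]
ee_rot: [0.515, 3.097, -0.001]
wrist_force: [-0.1, -0.2, -2.3]
opening: 0.0207
```

```bash
python3 -m pendant '[{"travel":[0,0,0.025],"turn":[0,0,0],"fingers":0.0},{"travel":[0,0,0.05],"turn":[0,0,0],"fingers":0.0},{"travel":[0,0,0.065],"turn":[0,0,0],"fingers":0.0},{"travel":[0,0,0.068],"turn":[0,0,0],"fingers":0},{"travel":[0,0,0.069],"turn":[0,0,0],"fingers":0.0}]' 60
```

```text
clock: 9.55
eef_pos: [0.4989, 0.0576, 0.3249]
ee_rot: [0.515, 3.096, -0.002]
wrist_force: [-2.8, -0.1, 11.4]
opening: 0.0209
```

```bash
python3 -m pendant '[{"travel":[0,0,0],"turn":[0,0,0],"fingers":0.0}]' 60; python3 -c "from look import *; look('pics/m4.png',box=(230,130,360,330))"
```

```text
clock: 9.65
eef_pos: [0.4985, 0.0576, 0.325]
ee_rot: [0.515, 3.096, -0.002]
wrist_force: [0.7, 1.1, 0.1]
opening: 0.0208
t9.70 pos [0.4986 0.0576 0.3249] F [-0.8  0.3  2.9] op 0.0208 q [-0.018 -0.017 -0.125  1.46  -0.002  0.311]
[ 0.0027 -0.002  -1.    ]
brush_grip 0.74 [0.4955 0.0573 0.0101]
cup_floor 0.77 [0.4953 0.0558 0.0078]
foot pred [0.4995 0.057  0.0089]
t9.85 pos [0.4988 0.0576 0.325 ] F [-0.2 -1.   4.4] op 0.0205 q [-0.018 -0.017 -0.125  1.46  -0.002  0.311]
```

View pics/m4.png

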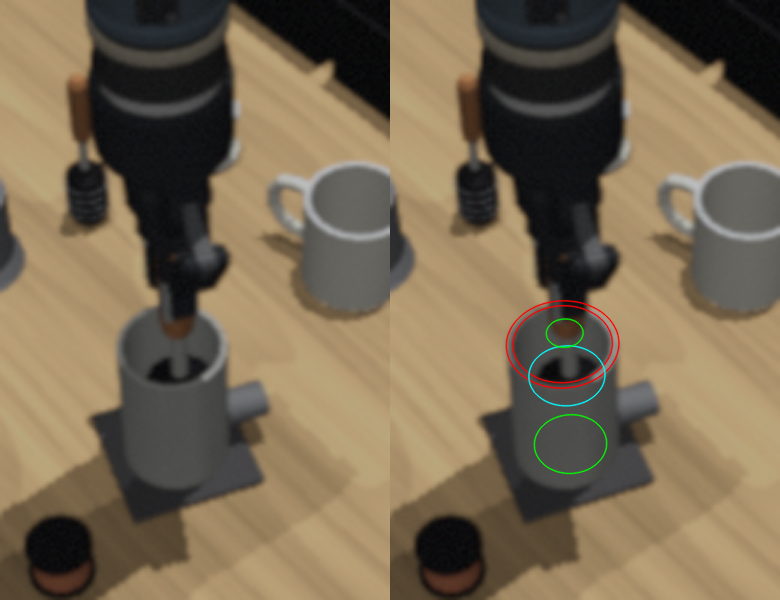

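The brush is on the floor of the cup, with the stem upright at (178,360) in the crop. Releasing.

```bash
python3 -m pendant '[{"travel":[0,0,0],"turn":[0,0,0],"fingers":0.03},{"travel":[0,0,0],"turn":[0,0,0],"fingers":0.045},{"travel":[0,0,0],"turn":[0,0,0],"fingers":0.06},{"travel":[0,0,0],"turn":[0,0,0],"fingers":0.06},{"travel":[0,0,0],"turn":[0,0,0],"fingers":0.06}]' 30
```

```text
clock: 10.35
eef_pos: [0.4987, 0.0576, 0.3247]
ee_rot: [0.515, 3.096, -0.003]
wrist_force: [0.4, 0.5, 1.0]
opening: 0.0599
```

```bash
python3 -m pendant '[{"travel":[0,0,-0.015],"turn":[0,0,0],"fingers":0.06},{"travel":[0,0,-0.04],"turn":[0,0,0],"fingers":0.06},{"travel":[0,0,-0.07],"turn":[0,0,0],"fingers":0.06},{"travel":[0,0,-0.10],"turn":[0,0,0],"fingers":0.06},{"travel":[0,0,-0.115],"turn":[0,0,0],"fingers":0.06}]' 30;  python3 -c "from look import *; look('pics/m5.png',box=(230,130,360,330))"
```

```text
clock: 10.85
eef_pos: [0.4986, 0.0578, 0.4443]
ee_rot: [0.514, 3.091, -0.001]
wrist_force: [0.5, 0.0, -0.5]
opening: 0.0599
t10.90 pos [0.4988 0.0578 0.4461] F [ 1.  -0.4  2.2] op 0.06 q [-0.018 -0.004  0.129  1.692 -0.002  0.312]
[ 0.0117 -0.0023 -0.9999]
brush_grip 0.83 [0.5014 0.0576 0.1604]
cup_floor 0.93 [0.496  0.0603 0.0091]
foot pred [0.5025 0.0571 0.1302]
t11.05 pos [0.4986 0.0578 0.4403] F [-0.9  0.3 -0.2] op 0.0598 q [-0.018 -0.002  0.119  1.688 -0.002  0.312]
```

View pics/m5.png

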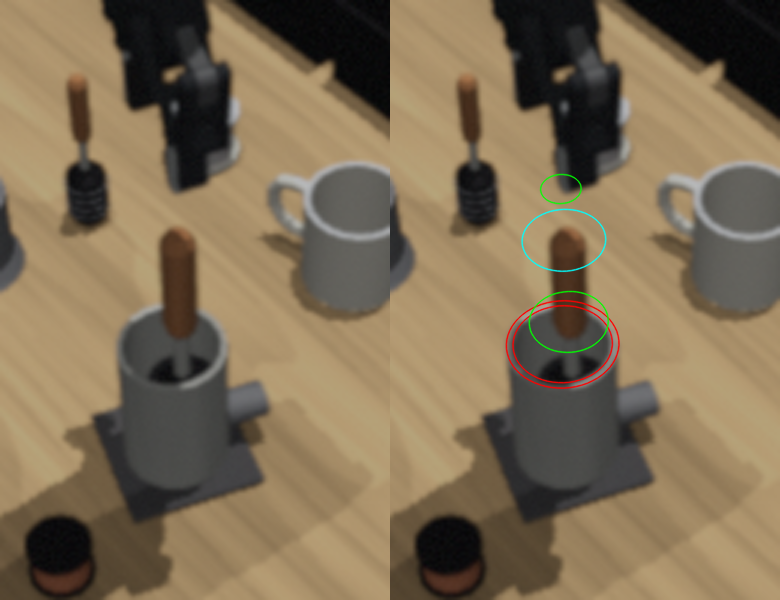

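The brush stands alone, upright in the cup. Moving to above the dial, closing the fingers and turning the jaws parallel to the bar.

```bash
python3 -m pendant '[{"travel":[-0.018,-0.035,0],"turn":[0,0,0.14],"fingers":0.06},{"travel":[-0.036,-0.070,0],"turn":[0,0,0.28],"fingers":0.06},{"travel":[-0.054,-0.105,0],"turn":[0,0,0.42],"fingers":0.0},{"travel":[-0.072,-0.14,0],"turn":[0,0,0.56],"fingers":0},{"travel":[-0.09,-0.175,0],"turn":[0,0,0.7],"fingers":0.0}]' 30; python3 - <<'E'
from h import *
s=st(); R=Ro.from_rotvec(s["ee_rot"]); yc=np.array([-.318,.948,0]);T=np.c_[-yc,[.948,.318,0],[0,0,-1]]
print(np.linalg.det(T),totool(np.array([.533,-.179,.40])-s["eef_pos"]).round(4), (R.inv()*Ro.from_matrix(T)).as_rotvec().round(3))
E
```

```text
clock: 11.55
eef_pos: [0.5269, -0.1383, 0.4389]
ee_rot: [1.554, 2.729, -0.0]
wrist_force: [0.4, 0.6, -1.0]
opening: 0.0166
t11.55 pos [ 0.5269 -0.1383  0.4389] F [ 0.4  0.6 -1. ] op 0.0166 q [-0.38   0.111  0.234  1.693 -0.     0.655]Traceback (most recent call last):
  File "<stdin>", line 3, in <module>
  File "scipy/spatial/transform/_rotation.pyx", line 1143, in scipy.spatial.transform._rotation.Rotation.from_matrix
ValueError: Non-positive determinant (left-handed or null coordinate frame) in rotation matrix 0: [[ 0.318  0.948  0.   ]
 [-0.948  0.318  0.   ]
 [-0.     0.    -1.   ]].
```

```bash
cat > dl.py <<'E'
from h import *
yc=np.array([-.318,.948,0]);T=np.c_[yc,[.948,.318,0],[0,0,-1]]
def to(tgt):
    s=st(); R=Ro.from_rotvec(s["ee_rot"])
    print("travel",R.inv().apply(np.array(tgt)-s["eef_pos"]).round(4),"turn",(R.inv()*Ro.from_matrix(T)).as_rotvec().round(3))
E
python3 -c "from dl import *; to([.533,-.179,.40])"
```

```text
t11.55 pos [ 0.5269 -0.1383  0.4389] F [ 0.4  0.6 -1. ] op 0.0166 q [-0.38   0.111  0.234  1.693 -0.     0.655]
travel [-0.0381 -0.0155  0.039 ] turn [0.    0.001 0.212]
```

```bash
python3 -m pendant '[{"travel":[-0.02,-0.008,0.01],"turn":[0,0,0.13],"fingers":0.0},{"travel":[-0.038,-0.0155,0.03],"turn":[0,0,0.212],"fingers":0.0},{"travel":[-0.038,-0.0155,0.06],"turn":[0,0,0.212],"fingers":0.0},{"travel":[-0.038,-0.0155,0.075],"turn":[0,0,0.212],"fingers":0},{"travel":[-0.038,-0.0155,0.075],"turn":[0,0,0.212],"fingers":0.0}]' 30; cat > lk2.py <<'E'
from ov import *
from dl import yc,to
xc=np.array([.948,.318,0]); piv=np.array([.559,-.256,.105])
def look(name,ang=0.0):
    a=grab_frame("side"); s=st(); R=Ro.from_rotvec(s["ee_rot"]).as_matrix(); tip=s["eef_pos"]+R@[0,0,.173]; print("tip",tip.round(4),R.round(3).tolist())
    e=.55-ang; b=piv+yc*.095*np.cos(e)+[0,0,.095*np.sin(e)]
    cv=[(np.array([b-xc*.022,b+xc*.022]),(0,255,0)),(np.array([b,piv]),(0,0,255)),(np.array([tip-R[:,0]*.011,tip+R[:,0]*.011]),(255,255,0)),(np.array([tip-R[:,1]*.01,tip+R[:,1]*.01]),(255,255,0))]
    w=grab_frame("wrist"); p=camera_params("side")
    box=(370,240,490,400)
    o=[crop(a,box,3,[],p),crop(a,box,3,cv,p)]
    cv2.imwrite(name,np.hstack(o)); cv2.imwrite(name.replace(".png","w.png"),w[:,:,::-1])
    grab_frame("side")
    for l in("dial_bar","dial_pivot"):
        for c in("side","wrist"):
            for d in landmark_of(l,c)[:2]: print(l,c,round(d["p"],2),d["position"])
E
python3 -c "from lk2 import *; look('pics/d1.png'); to([.533,-.179,.33])"
```

```text
clock: 12.05
eef_pos: [0.5316, -0.1787, 0.3586]
ee_rot: [-1.83, -2.543, 0.003]
wrist_force: [-0.3, -0.1, -0.1]
opening: -0.0002
t12.10 pos [ 0.5321 -0.1787  0.3609] F [ 0.6  0.6 -0. ] op -0.0004 q [-0.443  0.14   0.111  1.547 -0.     0.804]
tip [ 0.5313 -0.1784  0.1879] [[-0.318, 0.948, -0.005], [0.948, 0.318, 0.002], [0.003, -0.004, -1.0]]
dial_bar side 0.84 [0.5333, -0.1789, 0.1532]
dial_bar side 0.74 [0.4982, 0.0559, 0.1613]
dial_bar wrist 0.9 [0.5363, -0.1787, 0.1543]
dial_pivot side 0.87 [0.5603, -0.2613, 0.1048]
t12.40 pos [ 0.5333 -0.1789  0.3654] F [ 0.2 -0.4 -0.4] op -0.0 q [-0.443  0.138  0.117  1.547 -0.     0.804]
travel [ 0.0001 -0.0004  0.0354] turn [0.002 0.003 0.   ]
```

View pics/d1.png

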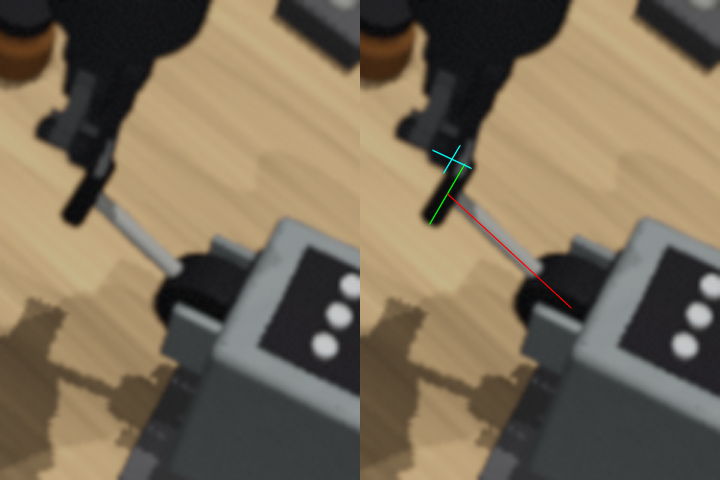

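View pics/d1w.png

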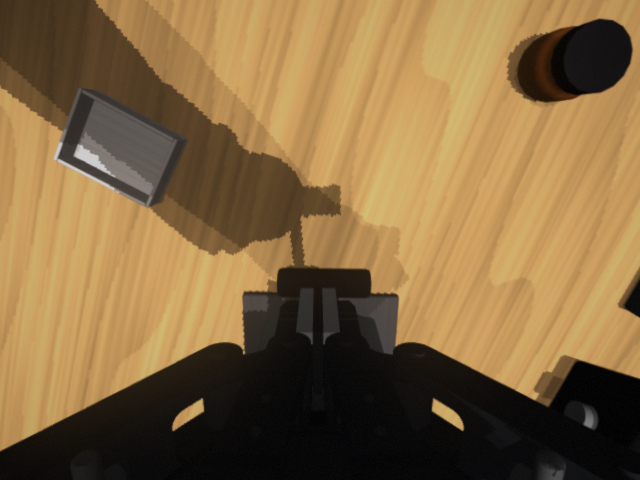

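```bash
python3 -m pendant '[{"travel":[0,0,0.015],"turn":[0,0,0],"fingers":0.0},{"travel":[0,0,0.028],"turn":[0,0,0],"fingers":0.0},{"travel":[0.004,0,0.038],"turn":[0,0,0],"fingers":0.0},{"travel":[0.008,0,0.048],"turn":[0,0,0],"fingers":0},{"travel":[0.011,0,0.057],"turn":[0,0,0],"fingers":0.0}]' 30; python3 -c "from lk2 import *; look('pics/d2.png',.3); to([.533,-.179,.237])"
```

```text
clock: 12.9
eef_pos: [0.5296, -0.1672, 0.308]
ee_rot: [1.832, 2.55, 0.004]
wrist_force: [-0.9, 4.2, 5.2]
opening: 0.0001
t12.95 pos [ 0.5294 -0.1669  0.3062] F [1.9 3.2 2.4] op -0.0002 q [-0.427  0.126 -0.014  1.431  0.002  0.819]
tip [ 0.5297 -0.1666  0.1332] [[-0.32, 0.948, 0.001], [0.948, 0.32, 0.001], [0.001, 0.002, -1.0]]
dial_bar side 0.63 [0.5272, -0.1688, 0.1236]
dial_bar side 0.52 [0.4946, 0.0593, 0.0061]
dial_pivot side 0.69 [0.5594, -0.2587, 0.1042]
t13.25 pos [ 0.5299 -0.1684  0.3089] F [-0.4  3.8  4.9] op 0.0001 q [-0.428  0.126 -0.008  1.433 -0.     0.818]
travel [-0.0108 -0.0006  0.0719] turn [0.002 0.003 0.   ]
```

View pics/d2.png

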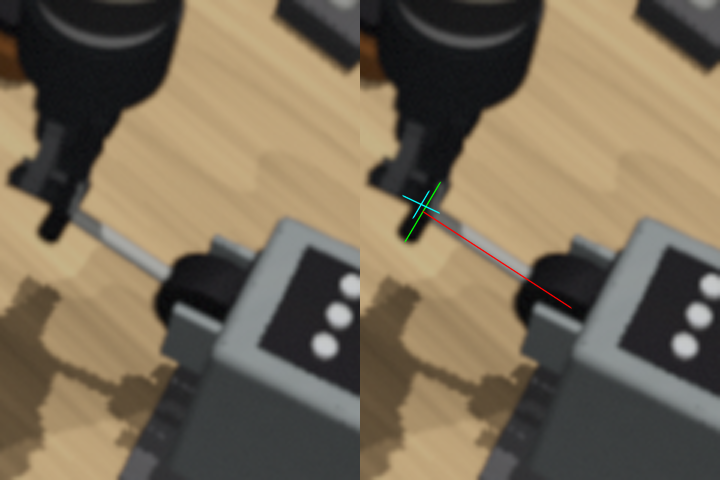

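```bash
python3 -m pendant '[{"travel":[0.002,0,0.012],"turn":[0,0,0],"fingers":0.0},{"travel":[0.003,0,0.025],"turn":[0,0,0],"fingers":0.0},{"travel":[0.002,0,0.038],"turn":[0,0,0],"fingers":0.0},{"travel":[-0.001,0,0.051],"turn":[0,0,0],"fingers":0},{"travel":[-0.006,0,0.062],"turn":[0,0,0],"fingers":0.0}]' 30; python3 -c "from dl import *; to([.533,-.179,.236])"
```

```text
clock: 13.75
eef_pos: [0.5319, -0.174, 0.2455]
ee_rot: [1.832, 2.55, 0.002]
wrist_force: [-0.0, 4.6, 3.9]
opening: 0.0001
t13.75 pos [ 0.5319 -0.174   0.2455] F [-0.   4.6  3.9] op 0.0001 q [-4.360e-01  1.600e-01 -9.700e-02  1.311e+00  1.000e-03  8.100e-01]
travel [-0.0051 -0.0006  0.0095] turn [0.002 0.001 0.001]
```

```bash
python3 -m pendant '[{"travel":[-0.002,0,0.005],"turn":[0,0,0],"fingers":0.0},{"travel":[-0.005,0,0.009],"turn":[0,0,0],"fingers":0.0},{"travel":[-0.005,0,0.011],"turn":[0,0,0],"fingers":0.0},{"travel":[-0.005,0,0.011],"turn":[0,0,0],"fingers":0.0}]' 30; python3 -c "from lk2 import *; look('pics/d3.png',1.09); to([.533,-.179,.235])"
```

```text
clock: 14.15
eef_pos: [0.5335, -0.1786, 0.2357]
ee_rot: [1.832, 2.55, 0.004]
wrist_force: [-2.4, 5.7, 8.6]
opening: -0.0001
t14.20 pos [ 0.5335 -0.1785  0.2356] F [-2.6  6.1  7.7] op 0.0002 q [-0.443  0.173 -0.102  1.293  0.002  0.803]
tip [ 0.5339 -0.1783  0.0626] [[-0.319, 0.948, 0.003], [0.948, 0.319, 0.001], [0.0, 0.003, -1.0]]
dial_bar side 0.59 [0.5337, -0.181, 0.0546]
dial_pivot side 0.88 [0.5586, -0.2578, 0.105]
t14.50 pos [ 0.5335 -0.1785  0.2357] F [-1.4  5.9  8.4] op -0.0001 q [-0.443  0.173 -0.102  1.293  0.002  0.803]
travel [-0.0003 -0.0006  0.0007] turn [ 0.003 -0.     0.001]
```

View pics/d3.png

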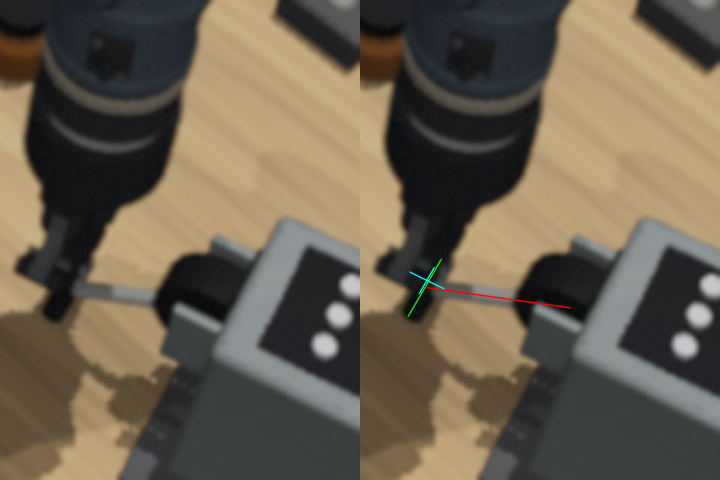

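View pics/d3w.png

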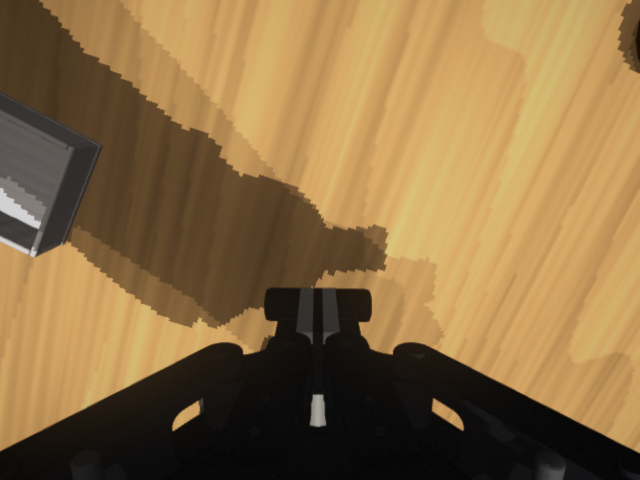

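The bar is down (landmark z 0.055, about 1.1 rad) and the force is steady at about 8 N. A last check of the whole scene, then I hand in.

```bash
python3 - <<'E'
from h import *
cv2.imwrite("pics/e.png",grab_frame("side")[:,:,::-1]);cv2.imwrite("pics/et.png",grab_frame("top")[:,:,::-1]); s=st()
E
```

```text
t14.60 pos [ 0.5335 -0.1785  0.2356] F [-1.4  5.5  7.9] op 0.0 q [-0.443  0.173 -0.102  1.293  0.002  0.803]
```

View pics/e.png

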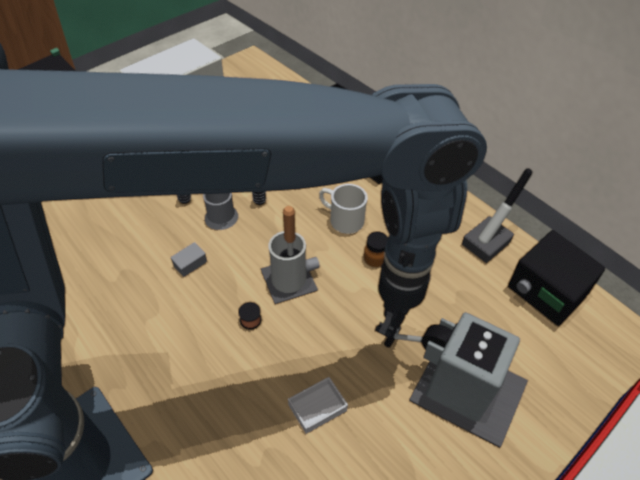

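The brush stands in the cup at (289,240), the dial is held down at (390,335), and the bystanders I can see are where they were.

```bash
python3 -c "
from h import *
r.sign_off(); st()"
```

```text
the job is handed in; nothing more can be done
the job is handed in; nothing more can be done
```

The job is done and handed in at about 14.6 s on the robot's clock.

- **Scrubbing:** I took the largest brush from the stand and lowered it until it touched the cup's floor. I then scrubbed with two up-strokes of about 68 mm, each followed by a down-stroke back to floor contact. I let go, and the brush stood upright in the cup by itself.
- **Dial:** with the closed fingertips I pressed the crossbar down its arc past the first two detents and into the third. I left the fingers holding it there.

**Last checks:** The fingertips were at z 0.0626 m and the bar was seen at z 0.055 m. That puts the dial at about 1.1 rad, where the third position runs from 0.98 to the stop at 1.12. The push was steady at about 8 N down with about 6 N sideways. That is more than the 4 N needed to hold, so the bar is probably on the stop. The last side picture showed the brush still in the cup and the spool hidden by the arm. The bystanders in view were undisturbed. None of the last checks failed.

Some network reports along the way were plainly wrong, such as `dial_bar` near the cup and `brush_grip` at floor height. I set them aside.

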